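# Index a bridge blank under the drill guides on a sprung carriage

## Task

Bring the rosewood bridge blank to rest under the two drill guides of the drilling fixture: with the fingertips, push the sprung carriage (the one with the orange push plate) all the way to its end stop, then let it go so that it springs back and latches on its stop pin at mid travel. Do not touch the blank or the brass stop pin, lift nothing, and leave the bottle, the jar and the sanding block where they stand. Finish clear of everything.

Things in the scene. Friction and masses are not known exactly. Their poses are not given: they have to be found in the camera images.
- fixture: drilling fixture, fixed to the bench: plywood base board 250 x 170 x 18 mm (x, y, z) with side rails, a dark end block at the far end and two aluminium arms (tops 90 mm above the bench) carrying the drill guides. Origin: centre of the board's underside, on the bench. Its x axis is level, the direction in which the carriage is pushed (towards the end block); z is up
- push_face (a point): centre of the orange push plate's front face, the face to push on (fixture +x); it moves with the carriage. The upright plate is 56 mm wide (fixture y), 12 mm thick with a sloping back, from 26 to 80 mm above the bench; this point is 57 mm above it. In front it is free but for 5 mm of base board, 18 mm high. At full stroke the face is 36 mm short of the drill guides
- carriage (a joint): travel of the aluminium carriage along fixture +x, in m: 0 at rest, 0.060 at its rigid end stop. A spring drives it back: 3 N at 0, rising evenly to 9 N at 0.060; damping 30 N per m/s. Beyond about 0.030 its steel latch bar uncovers the stop pin, which springs up; let go, the carriage returns and rests on the pin at 0.030 (latched). Let go earlier, it returns to 0
- stop_pin (a joint): height of the sprung brass stop pin in m: 0 held down under the latch bar, 0.012 fully up. It rises by itself
- pin_tip (a point): rounded tip of the brass stop pin, 10 mm in diameter, which comes up from a dark steel housing at the side of the fixture (at fixture x -50, y -103 mm); the tip is 35 mm above the bench when down, 47 mm when up
- blank_center (a point): centre of the loose rosewood bridge blank, 28 x 110 x 12 mm (x, y, z), lying in the black-lipped nest on the carriage, 75 mm behind the push face, with 2 mm play; it rides with the carriage. Its own z axis is up
- guide_mid (a point): point midway between the two brass drill guides (they stand 74 mm apart along fixture y), at the height of their lower ends, 64 mm above the bench; the blank's centre lies below it when the carriage is latched
- bottle: clear plastic bottle, 60 mm in diameter, 150 mm tall, standing loose beside the fixture; origin at the centre of its base
- jar: glass jar with black lid and white label, 64 mm in diameter, 85 mm tall, standing loose beside the fixture; origin at the centre of its base
- sanding_block: cork sanding block 45 x 100 x 30 mm lying loose beside the fixture, on its pin side; origin at the centre of its underside
Things that resemble listed ones, but are neither listed nor needed, are in the scene too. Leave any pink or turquoise look-alike of the part that bears blank_center alone.

How it is judged:
On the way:
1. the carriage is pushed to its end stop (value of joint carriage above 0.055 m), for 0.05 s.
At the end, for the whole second after the job is handed in: the carriage is at rest, latched at 26 to 34 mm of travel against the raised stop pin (up more than 9 mm); the blank lies flat in its nest with its centre within 6 mm of the guides' midpoint seen from above; bottle, jar and sanding block are within 15 mm of where they stood (value of joint carriage between 0.026 and 0.034 m and velocity of joint carriage between -0.005 and 0.005 m/s and value of joint stop_pin above 0.009 m and horizontal distance between blank_center and guide_mid below 0.006 m and height (world z) of blank_center below 0.042 m and distance of each of bottle, jar, sanding_block from where it was at the start of the episode below 0.015 m); the robot touches nothing.
It fails at once if the robot touches the bridge blank (contact force between any of the fingers, the arm and blank above 0.5 N).
It fails at once if the robot touches the stop pin (contact force between any of the fingers, the arm and stop_pin above 0.5 N).
It fails at once if the carriage is pushed with the arm or the gripper body instead of the fingers (contact force between the arm and carriage above 1 N).
It fails at once if the blank is lifted out of its nest (height (world z) of blank_center above 0.046 m).
It fails at once if a bystander is moved, lifted or knocked over (distance of any of bottle, jar, sanding_block from where it was at the start of the episode above 0.02 m).
It also fails if it takes over 32 s, if anything falls off the work surface, if the arm or the gripper's body presses on something with over 40 N, if the wrist force passes 120 N, or if a joint passes its speed limit or range.

## Robot

A 6-joint arm with a two-finger parallel gripper is mounted at the origin on the work surface. World frame = base frame: x ahead of the robot, y to its left, z up, the work surface at z = 0. Lengths are in m, angles in rad, forces in N, time in s.
With the tool pointing down it reaches from about 0.325 to 1 m from the base axis. Payload 5.1 kg.
Tool frame: the origin (TCP) lies on the centre line of the jaws, within the pads' length; the fingertips stand 22 mm ahead of it and the grasp point (between the pads) lies 3 mm ahead of it; z points along the fingers, y is the direction in which the jaws open and shut (so a half turn about z gives the same grasp; the last joint's range is limited). The gripper opens to 85 mm and grips with 20 to 120 N. Pads are 22 mm wide; open, the fingers measure 114 mm over their backs; the gripper's body (76 mm by 85 mm) begins 54 mm behind the grasp point. The pads swing forward as they close: fully open they stand 13 mm farther back than shut.
Start: joints at [1.266, 0.124, 1.65, -0, 1.367, -0.083], TCP at [0.143, 0.634, 0.253] pointing down, gripper open.
Joint ranges: [-2.61, 2.61], [-1.02, 2.33], [0.03, 2.71], [-1.35, 4.49], [0.32, 2.68], [-2.91, 2.91]. Speed limits (rad/s): [2.57, 2.57, 3.14, 3.14, 3.14, 3.14].

## Interface

Orientations are given as a 3x3 rotation matrix whose columns are the frame's x, y, z axes.
In Python, from plant import telemetry, cams, env gives the robot as it stands. The module is installed in compiled form; this text tells all that it offers.
- The arm moves only by the tool send_rows, never from a script. Its arguments are lists of equal length, an entry for each row: "hand": the finger opening in cm, from 0 to 8.54; "offset": the shift along the tool's x, y, z in cm, a list of three; "angular": the turn, a rotation vector about the tool's x, y, z in rad, a list of three. In form: {"hand": [hand, ...], "offset": [[tx, ty, tz], ...], "angular": [[wx, wy, wz], ...]}. A call has exactly 8 rows; each row shifts and turns the commanded pose from where the row before left it, along the tool's axes as they then stand; what a row does not reach is not made up. A row lasts 1/8 s, in which the tool goes at most 62.5 mm and 10.7 degrees, less where a joint would pass 70% of its speed; a pose out of reach is approached as far as the arm can. A call with a gripper value outside its range is refused whole. The fingers move at their own pace and stop on an object; "squeeze" is the grip in N (left out, the last holds). Time passes only in rows, so rows that do not move let the fingers close, or fill a call up. It gives the time, the measured TCP pose, the force and the opening at its end, in the units of the state.
- telemetry.observe(): the state, without advancing time (a new reading comes with each control period).
- cams.grab_frame(name): name is "scene" or "top" or "wrist"; returns the picture (480x640x3 uint8, red, green, blue); there is no depth.
- cams.get_calibration(name): a dict with "camera_matrix" (3x3 intrinsics, pixels), "xyz" and "rotation" of the camera in the world. Camera axes: x right, y down, z forward; pixel columns grow to the right and rows downward; lengths in m; the calibration is good to about 2 mm. A picture is of the moment at which its call begins: read the wrist's pose just before it. get_calibration takes no time and is no camera call; for the wrist camera it gives the pose at the moment of the call.
- env.job_done(): hands the job in, once; it reports no verdict.
Trained networks look in the newest picture that a camera, given by its name, has taken for a name from the list of things; names that differ only in an ending like _2 or _b are one class to them, and where a whole thing is asked for, a point or a joint stands for the part that bears it (a point fixed in the world has none). Each returns a list of dicts, best first, with "confidence" (0 to 1); they miss things now and then, are a little off and sometimes report something else, mostly with a low value. They report only what shows in the picture. A call takes as long as a camera call. They do not tell look-alikes from the thing itself.
- cams.trace(camera, label): "region" (480x640 bool, what is visible of it) and "centre" ([column, row] in pixels, amid what is visible of it).
- cams.spot_point(camera, label): "centre" ([column, row] in pixels: a listed point, or the origin of a listed thing).
The state is a dict: "clock": time; "qpos": joint angles; "dq": joint speeds; "joint_torque": joint torques, N m; "position": TCP position; "tool_rot": TCP orientation; "wrist_force": force on the tool from outside, world axes, zero at the start; "moment": the same for the moment, N m; "opening": finger opening in m.
Only numpy, scipy, OpenCV 4.12 (cv2) and the standard library are available. Lean on these libraries where they do the work, as an engineer would, in place of code of your own. Each camera call takes 0.05 s, during which the arm holds its last target. There are 200 camera calls.

## Working session

There is one attempt and no reset: what is moved stays moved. The work goes in short steps, Python scripts to look and compute and a tool call to move; the robot and the scene stay as the last step left them, time stands still between calls to the robot, and variables do not carry over. Pictures are saved under pics/ and viewed, about 8 in all and at most 12, crops included, and the job is handed in when it is done.

Besides the shell and the picture viewer there is one more tool, called as name(argument=value, ...), one argument or row to a line, values as JSON. send_rows: Moves the arm, as the interface text tells. Its arguments: {"type":"object","properties":{"hand":{"type":"array","items":{"type":"number"}},"offset":{"type":"array","items":{"type":"array","items":{"type":"number"}}},"angular":{"type":"array","items":{"type":"array","items":{"type":"number"}}},"squeeze":{"type":"number"}},"required":["hand","offset","angular"]}

```bash
mkdir -p pics; cat > h.py <<'E'
import numpy as np, cv2
from plant import telemetry, cams, env
def ray(cam,px,z):
    c=cams.get_calibration(cam);K=np.array(c["camera_matrix"]);R=np.array(c["rotation"]);t=np.array(c["xyz"])
    d=R@np.linalg.inv(K)@np.array([px[0],px[1],1.]);return t+d*(z-t[2])/d[2]
def proj(cam,p):
    c=cams.get_calibration(cam);K=np.array(c["camera_matrix"]);R=np.array(c["rotation"]);t=np.array(c["xyz"])
    q=K@R.T@(np.array(p)-t);return q[:2]/q[2]
def save(n,im): cv2.imwrite("pics/"+n,im[:,:,::-1])
E
python3 - <<'E'
from h import *
Z=dict(push_face=.057,pin_tip=.035,blank_center=.036,guide_mid=.064,fixture=0,bottle=0,jar=0,sanding_block=0)
for cam in("top","scene"):
    save(cam+"0.png",cams.grab_frame(cam))
    for n,z in Z.items():
        for d in cams.spot_point(cam,n)[:3]: print(cam,n,round(d["confidence"],2),np.round(d["centre"]),np.round(ray(cam,d["centre"],z),3))
s=telemetry.observe();print(s["clock"],s["position"],s["tool_rot"])
E
```

```text
top push_face 0.74 [340. 265.] [ 0.468 -0.022  0.057]
top blank_center 0.98 [318. 233.] [0.539 0.023 0.036]
top blank_center 0.95 [372. 326.] [ 0.341 -0.084  0.036]
top blank_center 0.76 [416. 254.] [ 0.489 -0.183  0.036]
top guide_mid 0.92 [316. 218.] [0.566 0.027 0.064]
top fixture 0.57 [315. 218.] [0.579 0.03  0.   ]
top bottle 0.59 [240. 256.] [0.496 0.198 0.   ]
top jar 0.75 [377. 175.] [ 0.674 -0.113  0.   ]
top sanding_block 0.95 [430. 178.] [ 0.665 -0.233  0.   ]
scene push_face 0.65 [300. 220.] [ 0.466 -0.024  0.057]
scene pin_tip 0.72 [334. 253.] [0.545 0.028 0.035]
scene blank_center 0.94 [326. 249.] [0.532 0.013 0.036]
scene blank_center 0.79 [222. 270.] [ 0.527 -0.196  0.036]
scene blank_center 0.74 [257. 188.] [ 0.354 -0.092  0.036]
scene guide_mid 0.56 [333. 255.] [0.563 0.019 0.064]
scene fixture 0.87 [341. 279.] [0.587 0.032 0.   ]
scene bottle 0.69 [402. 225.] [0.497 0.188 0.   ]
scene jar 0.63 [280. 332.] [ 0.669 -0.111  0.   ]
scene sanding_block 0.92 [217. 344.] [ 0.663 -0.234  0.   ]
0.9 [0.14302231 0.63405227 0.25333939] [[-9.75497765e-01  2.20009341e-01 -1.50295822e-05]
 [ 2.20009340e-01  9.75497765e-01  3.42844066e-05]
 [ 2.22042135e-05  3.01377136e-05 -9.99999999e-01]]
```

View pics/top0.png

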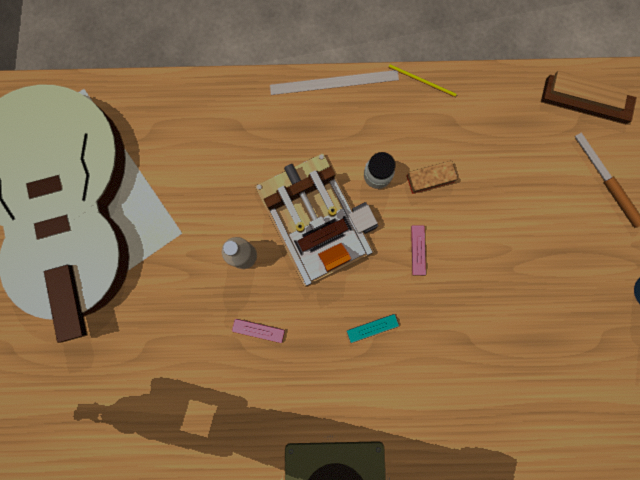

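View pics/scene0.png

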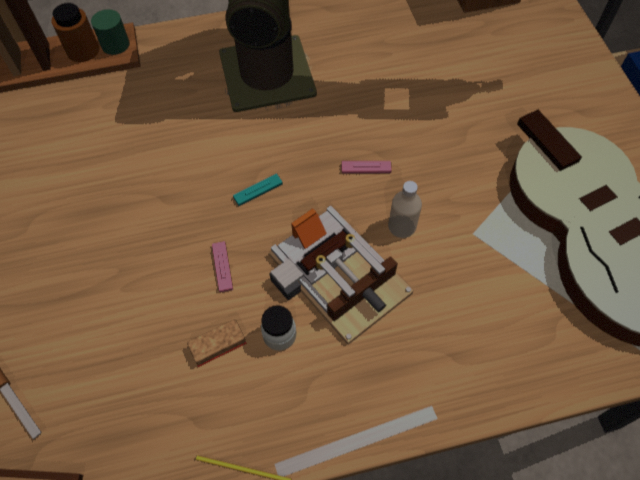

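The blank on the fixture is the reddish-brown piece at about (322,235) in the top view. The look-alikes are pink at (419,250), pink at (259,330) and turquoise at (373,328). The orange plate is at (335,257), the pin housing at (364,219), the jar at (380,170), the sanding block at (433,177) and the bottle at (238,250). I'll fit the fixture pose and check it in a crop.

```bash
python3 - <<'E'
from h import *
from scipy.optimize import least_squares
L=dict(push_face=(-.12,0,.057),blank_center=(-.045,0,.036),guide_mid=(-.015,0,.064),fixture=(0,0,0))
obs=[]
for cam in("top","scene"):
    im=cams.grab_frame(cam)
    if cam=="top":top=im
    for n,p in L.items():
        d=[e for e in cams.spot_point(cam,n) if np.hypot(*(ray(cam,e["centre"],p[2])[:2]-[.53,.01]))<.09]
        if d: obs.append((cam,n,p,np.array(d[0]["centre"])))
def W(v,p):
    c,s=np.cos(v[2]),np.sin(v[2]);return np.array([v[0]+c*p[0]-s*p[1],v[1]+s*p[0]+c*p[1],p[2]])
f=lambda v:np.concatenate([proj(c,W(v,p))-o for c,n,p,o in obs])
r=least_squares(f,[.58,.03,.47],loss="soft_l1");v=r.x
print(v,np.degrees(v[2]))
for (c,n,p,o),e in zip(obs,f(v).reshape(-1,2)):print(c,n,e.round(1))
print("push",W(v,L["push_face"]),"pin",W(v,(-.05,-.103,.035)))
S=5;x0,y0=245,145;im=cv2.resize(top[y0:y0+118,x0:x0+150],None,fx=S,fy=S,interpolation=cv2.INTER_CUBIC)
im=cv2.resize(top[145:292,245:390],None,fx=4,fy=4,interpolation=cv2.INTER_CUBIC)
q=lambda p:tuple(int(a) for a in ((proj("top",W(v,p))-[x0,y0]+.5)*4))
b=[(-.125,-.085,.018),(.125,-.085,.018),(.125,.085,.018),(-.125,.085,.018)]
for i in range(4):cv2.line(im,q(b[i]),q(b[(i+1)%4]),(0,255,0),1)
for zz in(.026,.08):cv2.line(im,q((-.12,-.028,zz)),q((-.12,.028,zz)),(0,255,255),1)
for p in list(L.values())+[(-.05,-.103,.035)]:cv2.circle(im,q(p),4,(255,0,255),1)
save("crop.png",im)
E
```

```text
[0.57778122 0.03197572 0.40436666] 23.16850300568879
top push_face [0.5 2. ]
top guide_mid [2.  0.3]
top fixture [4.  0.2]
scene blank_center [2.6 2.9]
scene guide_mid [0.7 2.1]
scene fixture [ 1.5 -3.5]
push [ 0.46745901 -0.01523667  0.057     ] pin [ 0.5723376  -0.08238934  0.035     ]
```

View pics/crop.png

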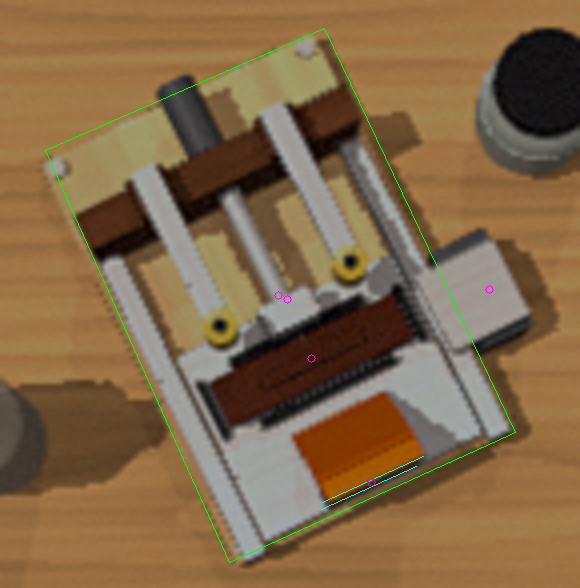

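The crop shows the real dark rosewood blank in its nest at crop (310,358), with the orange plate at (358,440). The fitted board outline matches the picture, with yaw 23.2° and the push face at about (0.467,-0.015). I'll approach with the fingers shut and tool x pointing along fixture -x.

send_rows(
  hand=[0, 0, 0, 0, 0, 0, 0, 0],
  offset=[
    [0, 0, 0],
    [0, 0, 0],
    [0, 0, 0],
    [0, 0, 0],
    [0, -5, 0],
    [0, -5, 0],
    [0, -5, 0],
    [0, -5, 0],
  ],
  angular=[
    [0, 0, -0.157],
    [0, 0, -0.157],
    [0, 0, -0.157],
    [0, 0, -0.156],
    [0, 0, 0],
    [0, 0, 0],
    [0, 0, 0],
    [0, 0, 0],
  ],
)

```text
clock: 2.4
position: [0.2223, 0.4488, 0.2534]
tool_rot: [[-0.919, -0.395, 0.0], [-0.395, 0.919, 0.0], [-0.001, 0.0, -1.0]]
wrist_force: [0.6, 0.6, 0.6]
opening: -0.0
```

send_rows(
  hand=[0, 0, 0, 0, 0, 0, 0, 0],
  offset=[
    [0, -6, 0],
    [0, -6, 0],
    [0, -6, 0],
    [0, -6, 0],
    [0, -6, 0],
    [0, -6, 0],
    [0, -6, 0],
    [0, -6, 0],
  ],
  angular=[
    [0, 0, 0],
    [0, 0, 0],
    [0, 0, 0],
    [0, 0, 0],
    [0, 0, 0],
    [0, 0, 0],
    [0, 0, 0],
    [0, 0, 0],
  ],
)

```text
clock: 3.4
position: [0.4115, 0.0071, 0.2539]
tool_rot: [[-0.919, -0.394, 0.002], [-0.394, 0.919, 0.0], [-0.002, -0.001, -1.0]]
wrist_force: [0.1, 0.7, 0.1]
opening: -0.0
```

send_rows(
  hand=[0, 0, 0, 0, 0, 0, 0, 0],
  offset=[
    [0.8, -4.2, 0],
    [0, 0, 4],
    [0, 0, 4],
    [0, 0, 4],
    [0, 0, 3],
    [0, 0, 2],
    [0, 0, 1.6],
    [0, 0, 0],
  ],
  angular=[
    [0, 0, 0],
    [0, 0, 0],
    [0, 0, 0],
    [0, 0, 0],
    [0, 0, 0],
    [0, 0, 0],
    [0, 0, 0],
    [0, 0, 0],
  ],
)

```text
clock: 4.4
position: [0.4195, -0.0325, 0.0663]
tool_rot: [[-0.919, -0.394, -0.002], [-0.394, 0.919, 0.0], [0.002, 0.001, -1.0]]
wrist_force: [1.0, 0.1, 0.0]
opening: 0.0002
```

```bash
python3 - <<'E'
from h import *
a=cams.grab_frame("scene");w=cams.grab_frame("wrist")
a=cv2.resize(a[160:340,200:420],(587,480),interpolation=cv2.INTER_CUBIC)
save("c1.png",cv2.resize(np.hstack([a,cv2.resize(w,(640,480))]),(800,313)))
s=telemetry.observe();print(s["clock"],s["position"],s["wrist_force"])
E
```

```text
4.5 [ 0.42083165 -0.03273788  0.06801073] [-0.1429052   0.08559709 -0.0440835 ]
```

View pics/c1.png

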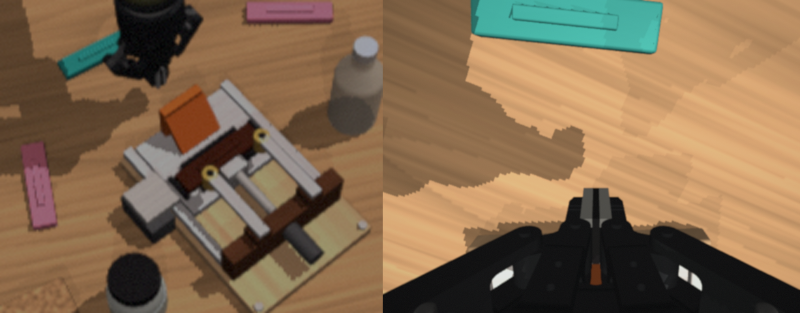

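The left half (scene view) shows the closed fingers in front of the orange plate. In the wrist view the orange shows right at the finger centre line. They're aligned within about 2 mm, so I'll push.

send_rows(
  hand=[0, 0, 0, 0, 0, 0, 0, 0],
  offset=[
    [-1.5, 0, 0],
    [-1.2, -0.1, 0],
    [-1, -0.1, 0],
    [-0.9, 0, 0],
    [-0.9, 0, 0],
    [-0.9, 0, 0],
    [-0.9, 0, 0],
    [-0.9, 0, 0],
  ],
  angular=[
    [0, 0, 0],
    [0, 0, 0],
    [0, 0, 0],
    [0, 0, 0],
    [0, 0, 0],
    [0, 0, 0],
    [0, 0, 0],
    [0, 0, 0],
  ],
)

```text
clock: 5.5
position: [0.4945, -0.0018, 0.0667]
tool_rot: [[-0.919, -0.395, -0.008], [-0.395, 0.919, 0.0], [0.007, 0.003, -1.0]]
wrist_force: [-11.1, -0.9, 6.7]
opening: -0.0001
```

send_rows(
  hand=[0, 0, 0, 0, 0, 0, 0, 0],
  offset=[
    [-0.6, 0, 0],
    [-0.5, 0, 0],
    [-0.4, 0, 0],
    [-0.3, 0, 0],
    [-0.2, 0, 0],
    [0, 0, 0],
    [0, 0, 0],
    [0, 0, 0],
  ],
  angular=[
    [0, 0, 0],
    [0, 0, 0],
    [0, 0, 0],
    [0, 0, 0],
    [0, 0, 0],
    [0, 0, 0],
    [0, 0, 0],
    [0, 0, 0],
  ],
)

```text
clock: 6.5
position: [0.5104, 0.0055, 0.0664]
tool_rot: [[-0.918, -0.395, -0.014], [-0.395, 0.918, -0.001], [0.013, 0.004, -1.0]]
wrist_force: [-20.3, -3.0, 13.9]
opening: 0.0
```

send_rows(
  hand=[0, 0, 0, 0, 0, 0, 0, 0],
  offset=[
    [-0.2, 0, 0],
    [-0.2, 0, 0],
    [0, 0, 0],
    [0, 0, 0],
    [0, 0, 0],
    [0, 0, 0],
    [0, 0, 0],
    [0, 0, 0],
  ],
  angular=[
    [0, 0, 0],
    [0, 0, 0],
    [0, 0, 0],
    [0, 0, 0],
    [0, 0, 0],
    [0, 0, 0],
    [0, 0, 0],
    [0, 0, 0],
  ],
)

```text
clock: 7.5
position: [0.5106, 0.0056, 0.0664]
tool_rot: [[-0.918, -0.396, -0.024], [-0.396, 0.918, -0.004], [0.024, 0.006, -1.0]]
wrist_force: [-35.6, -10.5, 27.5]
opening: 0.0003
```

```bash
python3 - <<'E'
from h import *
a=cams.grab_frame("scene")
save("c2.png",cv2.resize(a[160:340,200:420],(733,600),interpolation=cv2.INTER_CUBIC))
s=telemetry.observe();print(s["clock"],s["position"],s["wrist_force"])
E
```

```text
7.55 [0.51057309 0.00562225 0.06640208] [-34.41014208 -10.27983678  27.40234777]
```

View pics/c2.png

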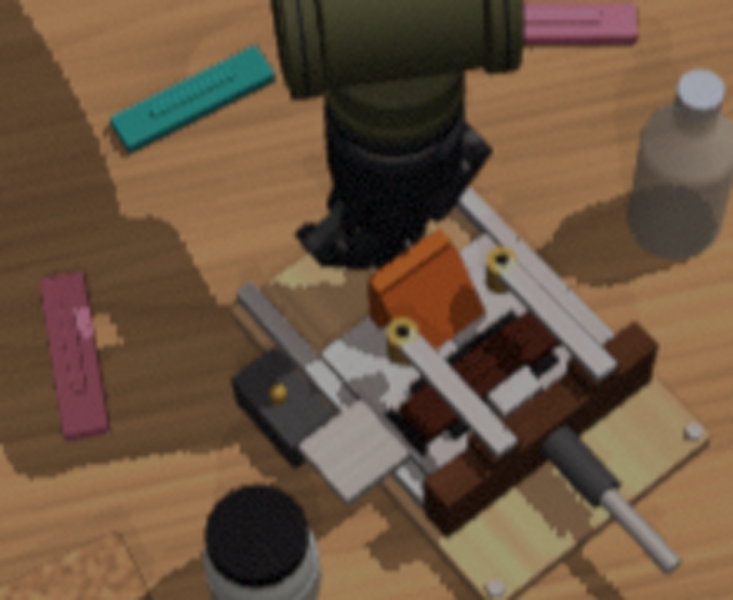

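The carriage is at its end stop: the position has stalled while the force has risen to 35 N, and the brass pin is up at (280,393). I'll release it straight back, then lift.

send_rows(
  hand=[0, 0, 0, 0, 0, 0, 0, 0],
  offset=[
    [0.6, 0, 0],
    [0.8, 0, 0],
    [1, 0, 0],
    [1, 0, 0],
    [1, 0, 0],
    [1.5, 0, 0],
    [2, 0, 0],
    [2, 0, 0],
  ],
  angular=[
    [0, 0, 0],
    [0, 0, 0],
    [0, 0, 0],
    [0, 0, 0],
    [0, 0, 0],
    [0, 0, 0],
    [0, 0, 0],
    [0, 0, 0],
  ],
)

```text
clock: 8.55
position: [0.4273, -0.0321, 0.0678]
tool_rot: [[-0.919, -0.394, 0.002], [-0.394, 0.919, -0.0], [-0.002, -0.001, -1.0]]
wrist_force: [0.2, 0.3, 0.6]
opening: -0.0001
```

send_rows(
  hand=[0, 0, 0, 0, 0, 0, 0, 0],
  offset=[
    [0, 0, -3],
    [0, 0, -4],
    [0, 0, -4],
    [0, 0, -4],
    [0, 0, -4],
    [0, 0, -2],
    [0, 0, 0],
    [0, 0, 0],
  ],
  angular=[
    [0, 0, 0],
    [0, 0, 0],
    [0, 0, 0],
    [0, 0, 0],
    [0, 0, 0],
    [0, 0, 0],
    [0, 0, 0],
    [0, 0, 0],
  ],
)

```text
clock: 9.55
position: [0.4267, -0.0316, 0.2753]
tool_rot: [[-0.919, -0.394, -0.003], [-0.394, 0.919, 0.001], [0.002, 0.002, -1.0]]
wrist_force: [-0.0, -0.5, 0.5]
opening: 0.0001
```

```bash
python3 - <<'E'
from h import *
a=cams.grab_frame("scene")
save("c3.png",cv2.resize(a[160:340,200:420],(733,600),interpolation=cv2.INTER_CUBIC))
for n,z in dict(push_face=.057,blank_center=.036,guide_mid=.064,pin_tip=.047,bottle=0,jar=0,sanding_block=0).items():
    for d in cams.spot_point("scene",n)[:2]: print(n,round(d["confidence"],2),np.round(d["centre"]),np.round(ray("scene",d["centre"],z),3))
s=telemetry.observe();print(s["clock"],s["position"],s["wrist_force"])
E
```

```text
push_face 0.68 [309. 232.] [ 0.499 -0.012  0.057]
blank_center 0.72 [222. 266.] [ 0.519 -0.195  0.036]
blank_center 0.68 [366. 168.] [0.361 0.146 0.036]
guide_mid 0.76 [335. 252.] [0.558 0.026 0.064]
bottle 0.88 [401. 224.] [0.493 0.188 0.   ]
jar 0.61 [276. 333.] [ 0.669 -0.12   0.   ]
sanding_block 0.67 [218. 344.] [ 0.663 -0.232  0.   ]
9.95 [ 0.42737718 -0.03165618  0.27684328] [-0.03588929 -0.19779366 -0.72278613]
```

View pics/c3.png

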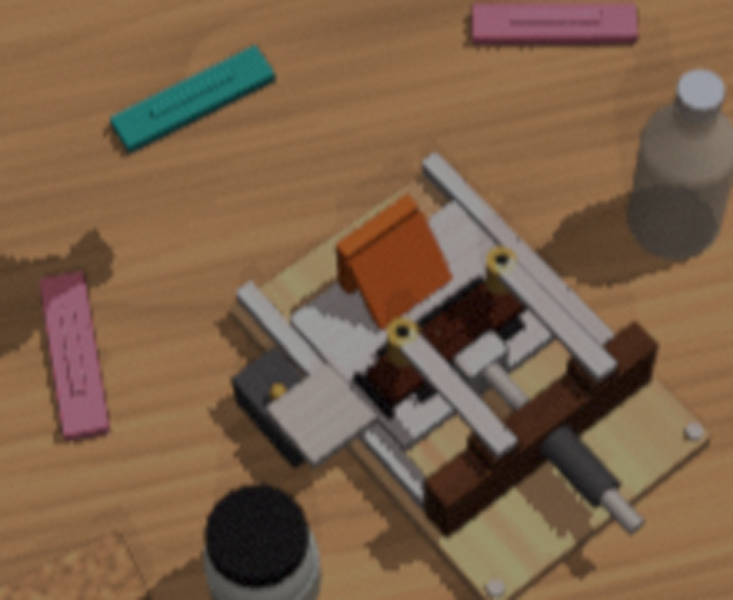

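The latch bar rests against the raised pin at (280,392), and the blank lies under the two guides. The plate moved about 30 mm from (0.467,-0.015) to (0.499,-0.012), the bystanders haven't moved and the arm is clear. I'll hand it in.

```bash
python3 -c "
from plant import env
print(env.job_done())"
```

```text
the job is handed in; nothing more can be done
None
```

The job is done and handed in, with no verdict reported. I pushed the orange plate with the closed fingertips to the end stop, backed straight off so the carriage sprang back, and lifted clear.

- **End stop:** the tool's position stalled while the wrist force rose to about 35 N horizontally, and the pin showed up in the picture.
- **Latch:** the last picture shows the latch bar resting against the raised pin and the blank in its nest under both guides. The plate sat about 32 mm from its starting position, measured to a few mm, which fits the 30 mm latch position.
- **Bystanders:** the bottle and sanding block measured within about 5 mm of their starting spots. The jar read 9 mm off, but the arm never came near it, so I take that as detector noise.
- **Clear of everything:** the wrist force is near zero and the tool is 0.28 m above the bench. The clock read about 10 s.

In the last check the network did not find the real blank or the pin; it reported only the look-alike blanks. I judged both by eye from the picture, so I did not measure the blank's distance from the guide midpoint.

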